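# Unlock and draw the index pin of the bar fixture

### The job

The index bar of the small fixture has to be freed. Pull the round lock knob on the fixture's front straight out to its outer click and leave it out; then pull the upright sprung index plunger fully up to its stop by its round black knob, and finish while still holding it up there, the pin clear of the bar. Leave the solder spool, the tin box and the screwdriver where they are.

Things in the scene. Friction and masses are not known exactly. Their poses are not given: they have to be found in the camera images.
- fixture: Fixture fixed to the bench left of the microscope: grey base 105 x 60 mm on feet (top at 19 mm), a flat steel index bar 22 mm wide along its y (88 mm, top 32 mm, end stop 40 mm high), aluminium bracket 36 mm wide, 91 mm high. Origin at bench height (z = 0) on the plunger's upright axis. Own -x points from plunger to lock knob (roughly toward the robot), z up.
- slide_knob_center (a point): Centre of the round black lock knob on the end of a level rod: 25 mm diameter, 23 mm long along the rod. Home it is 94 mm to the fixture's -x of the plunger axis and 59 mm above the bench. Only bench below it; free above and on both sides; can be pinched from above across the rod. Moves with the slide.
- lock_slide (a joint): Lock slide (m): 0 = home (its fork over the plunger's collar blocks the plunger after about 2 mm of lift), 0.020 = fully out at its stop, pulled along the fixture's -x. Detented: resists with up to about 7 N over the first half, then snaps on to the outer stop and stays there.
- index_plunger: The upright index plunger: 9 mm stem with a round black knob on top, 28 mm diameter over a 16 mm high grip band, 27 mm high in all. At rest the knob's underside is 100 mm above the bench; 6 mm of bare stem below it, then the bracket arm's bush (arm top at 91 mm, arm 24 mm wide along the fixture's y). Origin on the plunger's axis, 7 mm above the bench at rest; z up.
- pull_knob_center (a point): Centre of the plunger knob's grip band, 15 mm above the knob's underside, 115 mm above the bench at rest, on the plunger's axis. It moves with the plunger. Fixed soldering irons lie behind it from x = 0.54 on, up to 114 mm high.
- plunger_lift (a joint): Lift of the index plunger (m): 0 = pin seated in the bar's hole, about 0.009 = tip just leaves the hole, 0.020 = fully up at the stop. A spring pulls it down with 6 N at the bottom rising to 12 N at the top (plus about 1 N weight); it drops home when let go.
- tin_box: Bystander: flat blue-lidded box 73 x 112 x 30 mm, loose, on the steel tray; origin at the centre of its underside.
- driver_red: Bystander: red screwdriver 150 mm long and 17 mm thick, loose on the steel tray, lying along its own y; origin at the centre of its underside.
- spool_solder: Bystander: small grey-white solder spool, 45 mm across, 35 mm high, loose, standing on the microscope's black foot plate; origin at the centre of its underside. The tall microscope on that plate (fixed; plate x 0.24 to 0.55 and y up to 0.16, head and eyepieces over 0.35 m high) stands between the arm's start and the fixture: swing the arm round or over it.

How it is judged:
By the outcome, as a careful person would: the job done as asked, in the order asked, and still so for the second after the job is handed in, while the arm keeps its last pose, push and grip.
It also fails if it takes over 48 s, if anything falls off the work surface, if the arm or the gripper's body presses on something with over 40 N, if the wrist force passes 120 N, or if a joint passes its speed limit or range.

### The arm

A 7-joint arm with a two-finger parallel gripper is mounted at the origin on a cart in front of the work surface, level with it; the furniture and walls round the work are solid. World frame = base frame: x ahead of the robot, y to its left, z up, the work surface at z = 0. Lengths are in m, angles in rad, forces in N, time in s.
With the tool pointing down it reaches from about 0.425 to 0.875 m from the base axis. Payload 8.4 kg.
Tool frame: the origin (TCP) lies on the centre line of the jaws, within the pads' length; the fingertips stand 19 mm ahead of it and the grasp point (between the pads) is the TCP; z points along the fingers, y is the line along which they close (so a half turn about z gives the same grasp; the last joint's range is limited). The gripper opens to 85 mm and grips with 20 to 120 N. Pads are 22 mm wide; open, the fingers measure 114 mm over their backs; the gripper's body (76 mm by 85 mm) begins 54 mm behind the grasp point. The pads swing forward as they close: fully open they stand 13 mm farther back than shut.
Start: joints at [1.169, 0.333, 0.04, 1.465, -0.013, 1.343, -0.059], TCP at [0.194, -0.62, 0.25] pointing down, gripper open.
Joint ranges: [-2.58, 2.58], [-0.38, 2.09], [-1.3, 1.39], [0.25, 2.4], [-1.5, 4.64], [0.08, 2.09], [-2.65, 2.65]. Speed limits (rad/s): [2.22, 2.22, 2.79, 2.79, 3.14, 3.14, 3.14].

### API

Orientations are given as a rotation vector (axis times angle).
In Python, from workcell import sensors, read_camera, camera_model, ticket, look_for, place_of gives the robot as it stands.
- The arm moves only by the shell command python3 -m inch 'ROWS' [OPENING]. ROWS is JSON, a list of rows, each a list of 2 entries, a list of its own where there are three numbers: the shift along the tool's x, y, z in mm, then the turn about the tool's z in degrees. In form: [[[tx, ty, tz], spin], ...]. A call has 1 to 20 rows; each row shifts and turns the commanded pose from where the row before left it, along the tool's axes as they then stand; what a row does not reach is not made up. A row lasts 1/10 s, in which the tool goes at most 50 mm and 8.59 degrees, less where a joint would pass 70% of its speed; a pose out of reach is approached as far as the arm can. A call with a gripper value outside its range is refused whole. OPENING is the closure, from -1 (fully open) to 1 (shut), set as the call begins (- or left out, the last holds). The fingers move at their own pace and stop on an object; the grip force is fixed at half the most. Time passes only in rows, so rows that do not move let the fingers close. It gives the time, the measured TCP pose, the force, the opening and the grip force at its end, in the units of the state.
- sensors.observe(): the state, without advancing time (a new reading comes with each control period).
- read_camera(name): name is "side" or "top" or "wrist"; returns the picture (384x512x3 uint8, red, green, blue); there is no depth.
- camera_model(name): a dict with "vertical_fov" (degrees; the focal length in pixels is half the picture's height over the tangent of half this angle, whatever the lens; pixels are square), "cx", "cy" (the principal point, pixels), "k1" (the pictures are not rectified: a ray, as slopes to the right and down, at radius r is drawn at 1 + k1 r^2 times it, then the intrinsics apply), "world_from_camera" (4x4, takes a point from camera to world coordinates); the wrist camera has in their place "tool_from_camera" (4x4, takes a point from camera to tool coordinates, whose origin is the TCP and whose axes are the flange's). Camera axes: x right, y down, z forward; pixel columns grow to the right and rows downward; lengths in m; the calibration is good to about 2 mm. A picture is of the moment at which its call begins: read the wrist's pose just before it. camera_model takes no time and is no camera call.
- ticket.hand_in(): hands the job in; it is judged then, once.
Trained networks look in the newest picture that a camera, given by its name, has taken for a name from the list of things; names that differ only in an ending like _2 or _b are one class to them, and where a whole thing is asked for, a point or a joint stands for the part that bears it (a point fixed in the world has none). Each returns a list of dicts, best first, with "score" (0 to 1); they miss things now and then, are a little off and sometimes report something else, mostly with a low value. They report only what shows in the picture. A call takes as long as a camera call.
- look_for(name, camera): "rect" ([left, top, width, height] as shares, 0 to 1, of the picture: columns of its width, rows of its height, round what is visible of it).
- place_of(name, camera): "centre" ([column, row] as shares, 0 to 1, of the picture: columns of its width, rows of its height: a listed point, or the origin of a listed thing).
The state is a dict: "time_s": time; "qpos": joint angles; "qd": joint speeds; "joint_efforts": joint torques, N m; "tcp_pos": TCP position; "ee_rot": TCP orientation; "ft_force": force on the tool from outside, world axes, zero at the start; "moment": the same for the moment, N m; "opening": finger opening in m; "grasp_force": force on a finger pad.
Only numpy, scipy, OpenCV 4.12 (cv2) and the standard library are available. Lean on these libraries where they do the work, as an engineer would, in place of code of your own. Each camera call takes 0.05 s, during which the arm holds its last target. There are 200 camera calls.

## Working session

There is one attempt and no reset: what is moved stays moved. The work goes in short steps, Python scripts to look and compute and a shell command to move; the robot and the scene stay as the last step left them, time stands still between calls to the robot, and variables do not carry over. Pictures are saved under pics/ and viewed, at most 10 in all, crops included, and the job is handed in when it is done.

```bash
mkdir -p pics
cat > h.py <<'E'
import numpy as np, cv2
from scipy.spatial.transform import Rotation as R
from workcell import sensors, read_camera, camera_model, ticket, look_for, place_of
def ray(cam,c,tool=None):
    m=camera_model(cam); f=192/np.tan(np.radians(m["vertical_fov"])/2)
    d=np.array([(c[0]*512-m["cx"])/f,(c[1]*384-m["cy"])/f]); u=d.copy()
    for _ in range(30): u=d/(1+m["k1"]*(u@u))
    if cam=="wrist":
        T=np.eye(4); T[:3,:3]=R.from_rotvec(tool[1]).as_matrix(); T[:3,3]=tool[0]; T=T@np.array(m["tool_from_camera"])
    else: T=np.array(m["world_from_camera"])
    return T[:3,3], T[:3,:3]@np.array([*u,1])
def atz(cam,c,z,tool=None):
    o,d=ray(cam,c,tool); return o+d*(z-o[2])/d[2]
def snap(cam,fn=None):
    s=sensors.observe(); p=read_camera(cam)
    if fn: cv2.imwrite(fn,cv2.cvtColor(p,cv2.COLOR_RGB2BGR))
    return (s["tcp_pos"],s["ee_rot"])
E
python3 - <<'E'
from h import *
s=sensors.observe(); print({k:np.round(v,3).tolist() for k,v in s.items()})
for cam in("top","side"):
    snap(cam,f"pics/{cam}0.png"); print(cam,np.round(camera_model(cam)["world_from_camera"],3).tolist())
    for n,z in(("slide_knob_center",.059),("pull_knob_center",.115),("fixture",0),("index_plunger",.007),("spool_solder",0.015)):
        for r in place_of(n,cam)[:2]: print(cam,n,round(r["score"],2),np.round(r["centre"],3),atz(cam,r["centre"],z).round(4))
a=cv2.imread("pics/top0.png");b=cv2.imread("pics/side0.png")
cv2.imwrite("pics/both0.png",cv2.resize(np.vstack([a,b]),(400,600)))
E
```

```text
{'time_s': 0.0, 'qpos': [1.169, 0.334, 0.04, 1.466, -0.013, 1.343, -0.058], 'qd': [-0.001, 0.001, 0.001, -0.001, 0.001, 0.0, 0.0], 'joint_efforts': [-0.0, -65.855, 1.366, -40.557, 0.017, 0.013, 0.0], 'tcp_pos': [0.194, -0.62, 0.249], 'ee_rot': [-3.104, -0.474, 0.001], 'ft_force': [-0.387, 0.212, -0.06], 'moment': [0.001, 0.052, 0.005], 'grasp_force': 0.0, 'opening': 0.086}
top [[-0.028, -0.985, 0.173, 0.286], [-0.999, 0.032, 0.025, 0.339], [-0.03, -0.172, -0.985, 0.95], [0.0, 0.0, 0.0, 1.0]]
top slide_knob_center 0.57 [0.41  0.585] [0.3631 0.4686 0.059 ]
top slide_knob_center 0.52 [0.548 0.54 ] [0.3982 0.3028 0.059 ]
top pull_knob_center 0.41 [0.551 0.421] [0.4943 0.297  0.115 ]
top fixture 0.92 [0.554 0.457] [0.487  0.2897 0.    ]
top index_plunger 0.7 [0.554 0.454] [0.4889 0.2894 0.007 ]
top spool_solder 0.59 [0.698 0.568] [0.3716 0.1142 0.015 ]
side [[-0.89, -0.282, 0.359, 0.119], [-0.457, 0.542, -0.706, 0.922], [0.004, -0.792, -0.611, 0.613], [0.0, 0.0, 0.0, 1.0]]
side slide_knob_center 0.61 [0.532 0.513] [0.401  0.3007 0.059 ]
side pull_knob_center 0.76 [0.464 0.427] [0.4934 0.2923 0.115 ]
side pull_knob_center 0.31 [0.414 0.792] [0.3431 0.635  0.115 ]
side fixture 0.95 [0.462 0.534] [0.4941 0.3018 0.    ]
side spool_solder 0.85 [0.607 0.441] [0.3828 0.0974 0.015 ]
```

View pics/top0.png

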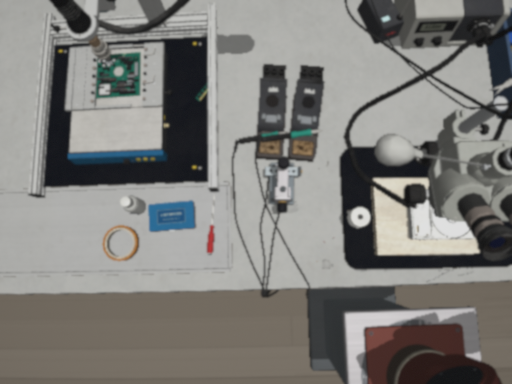

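View pics/side0.png

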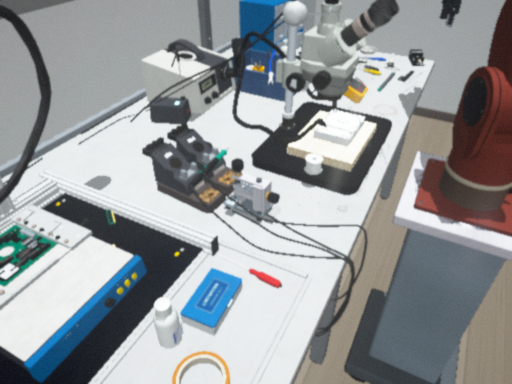

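The top view shows the lock knob at about (281,207), the plunger knob at (283,163) and the microscope at the right, at columns 345–512. In the side view the lock knob is at (272,197), the plunger knob at (238,164), and a tall white ball on a post at (295,12). I'll triangulate the knobs and the microscope's tall parts.

```bash
cat >> h.py <<'E'
def tri(rays):
    A=np.zeros((3,3));b=np.zeros(3)
    for o,d in rays:
        d=d/np.linalg.norm(d);P=np.eye(3)-np.outer(d,d);A+=P;b+=P@o
    x=np.linalg.solve(A,b); return x.round(4),[round(float(np.linalg.norm(np.cross(x-o,d/np.linalg.norm(d))))*1e3,1) for o,d in rays]
E
python3 - <<'E'
from h import *
def px(a,b): return tri([ray("top",(a[0]/512,a[1]/384)),ray("side",(b[0]/512,b[1]/384))])
print("ball",px((395,150),(295,12)));print("eyepiece",px((495,238),(383,10)))
print("eyep?",px((475,205),(345,45)))
print("lock",tri([ray("top",(.548,.54)),ray("side",(.532,.513))]))
print("pull",tri([ray("top",(.551,.421)),ray("side",(.464,.427))]))
p=np.hstack([cv2.resize(cv2.imread("pics/top0.png")[90:270,330:512],None,fx=2.1,fy=2.1),cv2.resize(cv2.imread("pics/side0.png")[0:180,230:412],None,fx=2.1,fy=2.1)]);cv2.imwrite("pics/scope.png",p)
E
```

```text
ball (array([0.4326, 0.1484, 0.4132]), [0.7, 0.7])
eyepiece (array([0.2949, 0.0115, 0.4035]), [6.4, 6.4])
eyep? (array([ 0.3627, -0.0126,  0.3133]), [3.2, 3.2])
lock (array([0.3989, 0.3027, 0.0615]), [0.7, 0.7])
pull (array([0.4922, 0.2968, 0.1183]), [1.5, 1.5])
```

View pics/scope.png

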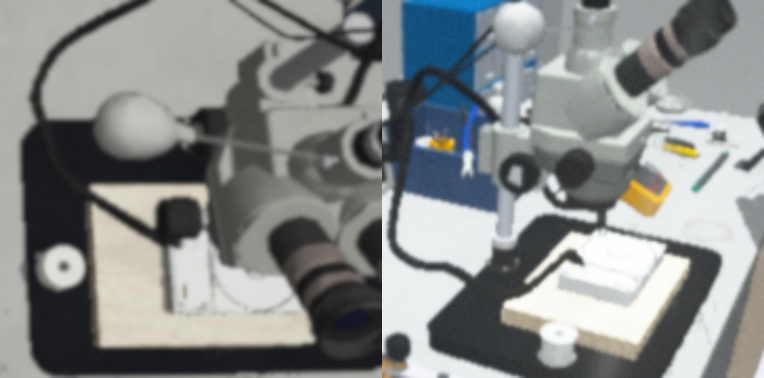

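The scope crop shows the ball top at about z 0.44, an eyepiece at about 0.42, and a third tube leaving the side view at the top. I'll go over high, and rise first to see how far up the arm reaches.

```bash
python3 -m inch '[[[0,0,-50],0],[[0,0,-50],0],[[0,0,-50],0],[[0,0,-50],0],[[0,0,-50],0],[[0,0,-50],0],[[0,0,-50],0],[[0,0,-20],0]]'
python3 - <<'E'
from h import *
s=sensors.observe(); print(np.round(s["qpos"],3),np.round(s["tcp_pos"],3))
print("tube",tri([ray("top",(492/512,157/384)),ray("side",(331/512,2/384))]))
print(np.round(camera_model("wrist")["tool_from_camera"],3).tolist())
# plan: arc az -72.6 -> 37, tool spin -8/row
p=np.array(s["tcp_pos"]);Rm=R.from_rotvec(s["ee_rot"])
a0=np.degrees(np.arctan2(p[1],p[0]));r0=np.hypot(p[0],p[1]);N=26
for i in range(1,N+1):
    f=i/N;a=np.radians(a0+(36.5-a0)*f);r=r0+(.51-r0)*min(1,f*1.5)
    q=np.array([r*np.cos(a),r*np.sin(a),p[2]]);d=Rm.inv().apply(q-p)*1e3
    print(np.round(d).tolist(),end=" ");p=q;Rm=Rm*R.from_euler("z",-158.5/N,degrees=True)
print(158.5/N)
E
```

```text
time_s: 1.4
tcp_pos: [0.1916, -0.6162, 0.607]
ee_rot: [3.081, 0.468, 0.006]
ft_force: [-1.0, 1.0, -0.8]
opening: 0.0853
grasp_force: 0.0
[ 1.063  0.445  0.314  0.594 -0.156  2.09  -0.003] [ 0.192 -0.616  0.607]
tube (array([0.4133, 0.0018, 0.406 ]), [5.7, 5.7])
[[-0.0, -0.958, -0.286, 0.073], [1.0, -0.0, 0.001, 0.001], [-0.001, -0.286, 0.958, -0.124], [0.0, 0.0, 0.0, 1.0]]
[47.0, -10.0, -0.0] [46.0, -8.0, -0.0] [46.0, -6.0, -0.0] [46.0, -5.0, -0.0] [45.0, -3.0, -1.0] [45.0, -2.0, -1.0] [44.0, -1.0, -1.0] [44.0, 1.0, -1.0] [43.0, 2.0, -1.0] [42.0, 3.0, -1.0] [42.0, 5.0, -1.0] [41.0, 6.0, -1.0] [40.0, 7.0, -1.0] [40.0, 8.0, -1.0] [39.0, 9.0, -1.0] [38.0, 10.0, -1.0] [37.0, 11.0, -1.0] [34.0, 17.0, -1.0] [32.0, 20.0, -1.0] [31.0, 21.0, -1.0] [30.0, 22.0, -1.0] [30.0, 23.0, -1.0] [29.0, 24.0, -1.0] [28.0, 25.0, -1.0] [27.0, 26.0, -1.0] [26.0, 27.0, -1.0] 6.096153846153846
```

```bash
python3 -m inch '[[[47,-10,20],-6.1],[[46,-8,20],-6.1],[[46,-6,20],-6.1],[[46,-5,10],-6.1],[[45,-3,0],-6.1],[[45,-2,0],-6.1]]'; python3 -c "
from h import *
s=sensors.observe();print(np.round(s['qpos'],3))"
```

```text
time_s: 2.0
tcp_pos: [0.4034, -0.4415, 0.5321]
ee_rot: [2.783, 1.423, -0.003]
ft_force: [0.3, -0.3, -0.2]
opening: 0.0851
grasp_force: 0.0
[ 0.683  0.234  0.096  1.025 -0.016  1.869  0.145]
```

```bash
python3 -m inch '[[[44,-1,0],-6.1],[[44,1,0],-6.1],[[43,2,0],-6.1],[[42,3,0],-6.1],[[42,5,0],-6.1],[[41,6,0],-6.1],[[40,7,0],-6.1],[[40,8,0],-6.1],[[39,9,0],-6.1],[[38,10,0],-6.1],[[37,11,0],-6.1],[[34,17,0],-6.1],[[32,20,0],-6.1],[[31,21,0],-6.1],[[30,22,0],-6.1],[[30,23,0],-6.1],[[29,24,0],-6.1],[[28,25,0],-6.1],[[27,26,0],-6.1],[[26,27,0],-6.1]]'
python3 - <<'E'
from h import *
s=sensors.observe();print(np.round(s['qpos'],3),np.round(R.from_rotvec(s["ee_rot"]).as_matrix(),3).tolist())
t=snap("wrist","pics/w1.png")
for n,z in(("slide_knob_center",.059),("pull_knob_center",.115),("fixture",0)):
    for r in place_of(n,"wrist")[:2]: print(n,round(r["score"],2),np.round(r["centre"],3),atz("wrist",r["centre"],z,t).round(4))
E
```

```text
time_s: 4.0
tcp_pos: [0.4078, 0.3047, 0.5212]
ee_rot: [0.106, 3.133, -0.024]
ft_force: [-0.1, 0.0, -0.1]
opening: 0.0855
grasp_force: 0.0
[-0.139  0.089 -0.659  1.23   0.073  1.847  0.726] [[-0.998, 0.068, 0.007], [0.068, 0.998, -0.015], [-0.008, -0.015, -1.0]]
slide_knob_center 0.58 [0.491 0.342] [0.4014 0.2978 0.059 ]
pull_knob_center 0.63 [0.498 0.492] [0.4945 0.2989 0.115 ]
fixture 0.94 [0.492 0.445] [0.4893 0.2918 0.    ]
```

View pics/w1.png

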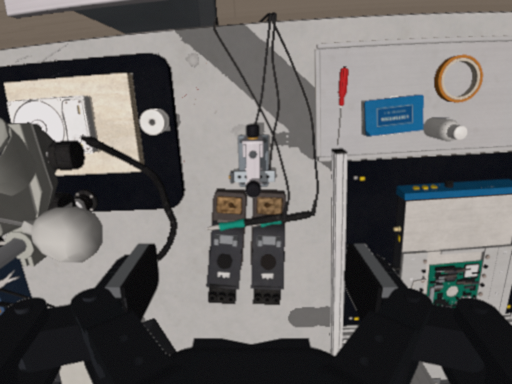

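The wrist view shows the lock knob at (252,131) and the plunger knob at (253,189), with the rod aligned with the tool's x. The measurements agree: lock at about (0.400, 0.301), plunger at about (0.4935, 0.297). Next is the descent, then another look.

```bash
python3 -m inch '[[[2,-2,45],0],[[2,-2,45],0],[[2,-1,45],0],[[2,0,45],0],[[0,0,45],0],[[0,0,45],0],[[0,0,45],0],[[0,0,35],0],[[0,0,0],0]]'
python3 - <<'E'
from h import *
t=snap("wrist","pics/w2.png"); s=sensors.observe(); print(np.round(R.from_rotvec(s["ee_rot"]).as_matrix(),3).tolist())
for cam in("wrist","side","top"):
  if cam!="wrist": snap(cam)
  for n,z in(("slide_knob_center",.059),("pull_knob_center",.115)):
    for r in place_of(n,cam)[:1]: print(cam,n,round(r["score"],2),np.round(r["centre"],3),atz(cam,r["centre"],z,t).round(4))
E
```

```text
time_s: 5.1
tcp_pos: [0.4014, 0.2904, 0.1671]
ee_rot: [0.118, 3.139, -0.031]
ft_force: [0.1, 0.2, 1.2]
opening: 0.0855
grasp_force: 0.0
[[-0.997, 0.075, 0.003], [0.075, 0.997, -0.018], [-0.004, -0.017, -1.0]]
wrist slide_knob_center 0.98 [0.518 0.497] [0.3997 0.2982 0.059 ]
wrist pull_knob_center 0.73 [0.524 0.903] [0.4939 0.2934 0.115 ]
side slide_knob_center 0.8 [0.533 0.515] [0.3983 0.3016 0.059 ]
side pull_knob_center 0.71 [0.462 0.435] [0.4893 0.3041 0.115 ]
top slide_knob_center 0.36 [0.549 0.532] [0.4058 0.3012 0.059 ]
```

View pics/w2.png

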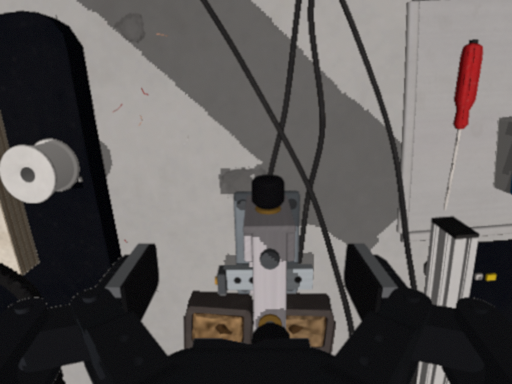

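The wrist view shows the lock knob at (267,191), with open space on both sides and the rod vertical in the image, so the tool is aligned. I'll go down around it and close.

```bash
python3 -m inch '[[[3,10,0],0],[[0,0,30],0],[[0,0,30],0],[[0,0,30],0],[[0,0,18],0],[[0,0,0],0],[[0,0,0],0]]'; python3 -m inch '[[[0,0,0],0],[[0,0,0],0],[[0,0,0],0],[[0,0,0],0],[[0,0,0],0],[[0,0,0],0],[[0,0,0],0],[[0,0,0],0]]' 1
```

```text
time_s: 6.25
tcp_pos: [0.4009, 0.3031, 0.0636]
ee_rot: [0.112, 3.133, -0.023]
ft_force: [0.0, -0.2, -0.4]
opening: 0.0856
grasp_force: 0.0
time_s: 7.05
tcp_pos: [0.4011, 0.3012, 0.0638]
ee_rot: [0.114, 3.132, -0.027]
ft_force: [-3.0, -6.9, 11.9]
opening: 0.0227
grasp_force: 58.1
```

The grip is about 5 mm high on the round (a 22.7 mm chord), so I'll regrip lower.

```bash
python3 -m inch '[[[0,0,0],0],[[0,-2,0],0],[[0,0,3],0],[[0,0,2],0],[[0,0,0],0]]' -0.1; python3 -m inch '[[[0,0,0],0],[[0,0,0],0],[[0,0,0],0],[[0,0,0],0],[[0,0,0],0],[[0,0,0],0]]' 1
```

```text
time_s: 7.55
tcp_pos: [0.4006, 0.3001, 0.0577]
ee_rot: [0.113, 3.133, -0.024]
ft_force: [-0.0, -0.5, -0.1]
opening: 0.0471
grasp_force: 0.0
time_s: 8.15
tcp_pos: [0.4009, 0.3008, 0.0584]
ee_rot: [0.113, 3.132, -0.022]
ft_force: [-0.5, 5.5, 2.0]
opening: 0.0232
grasp_force: 58.8
```

```bash
python3 -m inch '[[[3,0,0],0],[[3,0,0],0],[[3,0,0],0],[[3,0,0],0],[[3,0,0],0],[[3,0,0],0],[[3,0,0],0],[[2,0,0],0],[[0,0,0],0],[[0,0,0],0]]'
```

```text
time_s: 9.15
tcp_pos: [0.3808, 0.3019, 0.0585]
ee_rot: [0.115, 3.128, -0.021]
ft_force: [11.4, 3.6, -6.3]
opening: 0.0231
grasp_force: 60.8
```

At the stop: 20 mm of travel with 11 N reaction. I'll ease off, release, rise and check.

```bash
python3 -m inch '[[[-2,0,0],0],[[0,0,0],0]]' && python3 -m inch '[[[0,0,0],0],[[0,0,0],0],[[0,0,0],0],[[0,0,-20],0],[[0,0,-40],0],[[0,0,-45],0],[[0,0,-30],0],[[0,0,0],0]]' -0.6
python3 - <<'E'
from h import *
t=snap("wrist","pics/w3.png"); s=sensors.observe(); print(np.round(t[0],4),np.round(R.from_rotvec(s["ee_rot"]).as_matrix(),3).tolist())
for cam in("wrist","side"):
  if cam!="wrist": snap(cam)
  for n,z in(("slide_knob_center",.059),("pull_knob_center",.115)):
    for r in place_of(n,cam)[:1]: print(cam,n,round(r["score"],2),np.round(r["centre"],3),atz(cam,r["centre"],z,t).round(4))
E
```

```text
time_s: 9.35
tcp_pos: [0.3809, 0.3019, 0.0584]
ee_rot: [0.114, 3.131, -0.022]
ft_force: [4.5, 4.4, 1.8]
opening: 0.0228
grasp_force: 61.5
time_s: 10.15
tcp_pos: [0.3804, 0.3051, 0.197]
ee_rot: [0.113, 3.127, -0.019]
ft_force: [0.5, -0.1, -0.0]
opening: 0.0681
grasp_force: 0.0
[0.3804 0.3051 0.197 ] [[-0.997, 0.073, 0.009], [0.072, 0.997, -0.014], [-0.01, -0.014, -1.0]]
wrist pull_knob_center 0.81 [0.49  0.885] [0.4953 0.295  0.115 ]
side slide_knob_center 0.65 [0.549 0.526] [0.3758 0.3066 0.059 ]
side pull_knob_center 0.64 [0.465 0.44 ] [0.4827 0.3086 0.115 ]
```

View pics/w3.png

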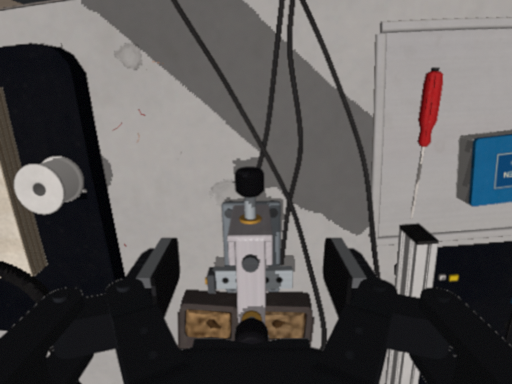

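The lock knob is out: the rod shows between knob and fixture at (249,183)–(249,215). The plunger knob is at about (252,335), giving (0.495, 0.295). I'll move over it and down.

```bash
python3 -m inch '[[[-38,-1,0],0],[[-38,0,0],0],[[-38,0,0],0],[[0,0,0],0],[[0,0,30],0],[[0,0,30],0],[[0,0,18],0],[[0,0,0],0],[[0,0,0],0]]' -0.6
```

```text
time_s: 11.35
tcp_pos: [0.4927, 0.2935, 0.1157]
ee_rot: [0.112, 3.134, -0.024]
ft_force: [0.4, 0.5, 0.3]
opening: 0.0684
grasp_force: 0.0
```

```bash
python3 -m inch '[[[-1,1,0],0],[[0,0,0],0],[[0,0,0],0],[[0,0,0],0],[[0,0,0],0],[[0,0,0],0],[[0,0,0],0]]' 1
```

```text
time_s: 12.05
tcp_pos: [0.4949, 0.2959, 0.1173]
ee_rot: [0.112, 3.13, -0.02]
ft_force: [-0.0, 5.0, 6.3]
opening: 0.0255
grasp_force: 59.0
```

Good grip (the lock knob also read about 2 mm under). Next I'll pull up.

```bash
python3 -m inch '[[[0,0,-3],0],[[0,0,-3],0],[[0,0,-3],0],[[0,0,-3],0],[[0,0,-3],0],[[0,0,-3],0],[[0,0,-2],0],[[0,0,-1],0],[[0,0,0],0],[[0,0,0],0]]'
```

```text
time_s: 13.05
tcp_pos: [0.4947, 0.2957, 0.1363]
ee_rot: [0.112, 3.131, -0.02]
ft_force: [7.1, 8.9, -12.6]
opening: 0.0254
grasp_force: 59.6
```

```bash
python3 -m inch '[[[0,0,-1],0],[[0,0,-1],0],[[0,0,-1],0],[[0,0,0],0],[[0,0,0],0]]'
```

```text
time_s: 13.55
tcp_pos: [0.4945, 0.2956, 0.1376]
ee_rot: [0.112, 3.133, -0.019]
ft_force: [12.5, 13.0, -26.4]
opening: 0.0255
grasp_force: 61.5
```

It's against the stop: 20.3 mm up, with the force rising to 26 N. I'll hold for a second and check by camera.

```bash
python3 -m inch '[[[0,0,0],0],[[0,0,0],0],[[0,0,0],0],[[0,0,0],0],[[0,0,0],0],[[0,0,0],0],[[0,0,0],0],[[0,0,0],0],[[0,0,0],0],[[0,0,0],0]]'
python3 - <<'E'
from h import *
snap("side","pics/s4.png");a=cv2.imread("pics/s4.png")[110:250,180:330];b=cv2.imread("pics/side0.png")[110:250,180:330]
cv2.imwrite("pics/s4c.png",cv2.resize(np.hstack([b,a]),None,fx=2.6,fy=2.6,interpolation=cv2.INTER_CUBIC))
E
```

```text
time_s: 14.55
tcp_pos: [0.4945, 0.2956, 0.1376]
ee_rot: [0.112, 3.133, -0.02]
ft_force: [11.4, 12.4, -26.6]
opening: 0.0253
grasp_force: 61.5
```

View pics/s4c.png

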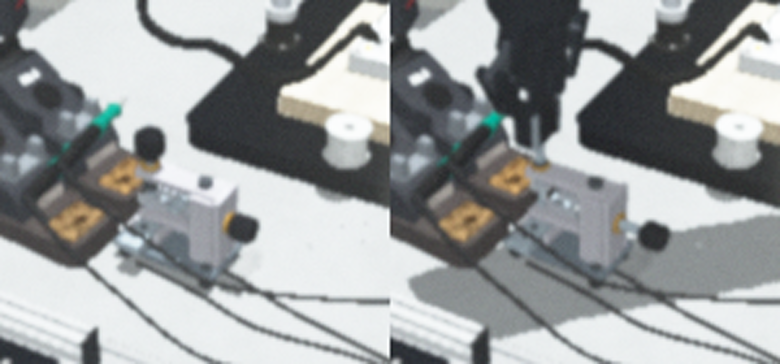

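The comparison shows the lock knob pulled out to (655,236) with its rod bare, and the plunger stem long and bare at (537,130) under the closed gripper. The pose and force are steady and the spool hasn't moved, so I'm handing in.

```bash
python3 -c "
from workcell import ticket
print(ticket.hand_in())"
```

```text
the job is handed in; nothing more can be done
None
```

The job is handed in at about 15 s of the allowed 48 s: the lock knob is pulled out to its outer stop and left there, the plunger is held fully up against its stop (about 20 mm of lift), and the spool, tin box and screwdriver were never touched.

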